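# Load the free lane of the tube-rack loader

### The arm

A 7-joint arm with a two-finger parallel gripper is mounted at the origin on the work surface. World frame = base frame: x ahead of the robot, y to its left, z up, the work surface at z = 0. Lengths are in m, angles in degrees, forces in N, time in s.
With the tool pointing down it reaches from about 0.35 to 0.9 m from the base axis. Payload 19.9 kg.
Tool frame: the origin (TCP) lies on the centre line of the jaws, within the pads' length; the fingertips stand 22 mm ahead of it and the grasp point (between the pads) lies 3 mm ahead of it (ctrl.tip_extent is the distance from the TCP to the fingertips, in m); z points along the fingers, y is the direction in which the jaws open and shut (so a half turn about z gives the same grasp; the last joint's range is limited). The gripper opens to 94 mm and grips with 3 to 60 N. Pads are 16 mm wide; open, the fingers measure 119 mm over their backs; the gripper's body (75 mm by 177 mm) begins 78 mm behind the grasp point.
Start: joints at [69.643, 23.915, -0.59, 92.452, 0.269, 63.638, -3.037], TCP at [0.193, -0.594, 0.227] pointing down, gripper open.
Joint ranges: [-161.28, 161.28], [-22.2, 115.67], [-73.04, 71.86], [3.21, 147.25], [-68.34, 248.33], [10.77, 114.83], [-161.83, 161.83]. Speed limits (degrees/s): [108.29, 108.29, 136.94, 136.94, 172.46, 172.46, 172.46].

### API

Orientations are given as a 3x3 rotation matrix whose columns are the frame's x, y, z axes.
In Python, from station import ctrl gives the robot as it stands.
- The arm moves only by the tool servo_tool, never from a script. Its argument "deltas" is text: rows parted by semicolons, each of 5 numbers parted by spaces: the closure, from 0 (fully open) to 1 (shut), then the shift along the tool's x, y, z in cm, then the turn about the tool's z in rad. A call has 1 to 12 rows; each row shifts and turns the commanded pose from where the row before left it, along the tool's axes as they then stand; what a row does not reach is not made up. A row lasts 1/10 s, in which the tool goes at most 50 mm and 8.59 degrees, less where a joint would pass 70% of its speed; a pose out of reach is approached as far as the arm can. A call is refused whole if a number of a shift passes 5 or a number of a turn 0.15, either way. A call with a gripper value outside its range is refused whole. The fingers move at their own pace and stop on an object; "newtons" is the grip in N (left out, the last holds). Time passes only in rows, so rows that do not move let the fingers close. It gives the time, the measured TCP pose, the force and the opening at its end, in the units of the state.
- ctrl.get_obs(): the state, without advancing time (a new reading comes with each control period).
- ctrl.get_image(name): name is "side" or "top" or "wrist"; returns a dict with "color" (480x640x3 uint8, red, green, blue), "intrinsics" (3x3 intrinsics, pixels), "dist_coeffs" ([k1, k2, p1, p2, k3] as OpenCV has them; the pictures are not rectified), "xyz" and "orientation" of the camera in the world; the wrist camera has in their place "hand_eye" (4x4, takes a point from camera to tool coordinates, whose origin is the TCP and whose axes are the flange's). Camera axes: x right, y up, looking along -z (the intrinsics and any distortion apply to the point x, -y, -z); pixel columns grow to the right and rows downward; lengths in m; the calibration is good to about 2 mm. A picture is of the moment at which its call begins: read the wrist's pose just before it. There is no depth.
- ctrl.job_done(): hands the job in, once; it reports no verdict.
The state is a dict: "clock": time; "joint_positions": joint angles; "qd": joint speeds; "tau": joint torques, N m; "tcp_pos": TCP position; "eef_rot": TCP orientation; "ft_force": force on the tool from outside, world axes, zero at the start; "torque": the same for the moment, N m; "width": finger opening in m.
Only numpy, scipy, OpenCV 4.12 (cv2) and the standard library are available. Lean on these libraries where they do the work, as an engineer would, in place of code of your own. Each camera call takes 0.05 s, during which the arm holds its last target.

### The job

One of the two lanes of the rack loader still holds a finished white rack: slide the yellow gate aside off the other, free lane, and slide the blue rack of red-capped tubes along the bench, without lifting or tipping it, into that free lane until it is fully home against the back stop. Then slide the gate fully across the lane you have just loaded, and last of all tip the red selector lever fully over to that lane's side. Leave the white rack and everything else on the bench where they are.

Things in the scene. Friction and masses are not known exactly. Their poses are not given: they have to be found in the camera images.
- loader: White fixed bench-top rack loader with green edging, 172 mm wide (its x), 280 mm long (its y), turned somewhat. Origin: on the bench (z = 0), between its two open mouths, in the gate's plane. Its x points across the lanes, away from the robot; both lanes run along its +y, from the mouths (y = 0) to the back stop at y = 145 mm, the front of a 60 mm high housing.
- near_lane (a point): Middle of the near lane's mouth, at the loader's x = -40 mm, y = 0, on the bench. A lane is 68 mm wide between 35 mm high walls that start at y = 30 mm; before them (y = 5 to 30 mm) the walls flare, so a rack up to 5 mm off sideways is led in. No floor: racks slide on the bench straight in. A green light strip lies in the free lane.
- far_lane (a point): Middle of the far lane's mouth, at the loader's x = +40 mm, y = 0, on the bench; same lane as the near one, with a 12 mm wall between the two.
- gate (a joint): Slide of the yellow gate along the loader's x, in m: 0 = fully across the near mouth, 0.080 = fully across the far mouth (hard stops at both ends). Starts about half-way, partly before both mouths. 1.5 N of friction, stays where left. A lane is clear to enter only with the gate within 10 mm of the other lane's end.
- gate_post (a point): Middle of the black round post (diameter 16 mm, from z = 50 to 84 mm) that stands on top of the gate, for pushing it. The gate's panel is 70 mm wide (x), 10 mm thick (y), top at z = 51 mm, with the post in its middle.
- selector (a joint): Red selector lever on top of the loader's housing, 225 mm from the mouths along the loader's +y, half-way between the lanes. 0 = fully over to the near lane's side (leaning to the loader's -x), 1.0 rad = fully over to the far lane's side (+x), upright at 0.5; starts near upright and stays where it is left.
- selector_tip (a point): Centre of the red ball (26 mm across) on the lever's upper end. The lever is a 10 mm rod; the ball's centre is 70 mm from its pivot, which lies 82 mm above the bench on a 70 x 50 mm block (top at 85 mm, hub to 95 mm) and turns about the loader's y. About 1 N at the ball moves it.
- rack_center (a point): Centre (45 mm above its underside) of the loose blue rack with a row of four large red-capped tubes to be loaded, about 0.35 kg. Its frame is 60 mm wide (x), 120 mm long (y), 55 mm high, with full end plates and, along its sides, walls 26 mm high and a top plate (z = 49 to 55 mm); the caps reach 90 mm. It is the same either way round. Fully home its centre is at the loader's y = +85 mm.
- parked_center (a point): Centre (45 mm above its underside) of the finished loose white rack with black caps, same size as the blue one, standing in one of the lanes: near or far, differently each time.
- spare_center (a point): Centre (45 mm above its underside) of a loose empty orange rack, frame 60 x 120 x 55 mm, not part of the job.
- amber1: Amber bottle, 72 mm in diameter, 150 mm tall, bystander; origin under its base.
- amber2: A second such amber bottle, bystander.
- beaker: Glass beaker, 76 mm in diameter, 90 mm tall, bystander; origin under its base.
- dishes: Stack of clear dishes, 90 mm in diameter, 36 mm tall, bystander; origin under its base.
- tipbox: Clear box with a green lid, 87 x 122 x 63 mm, bystander; origin under its base.

How it is judged (in metres and radians):
On the way, in this order (a step that is already met when the one before it is completed fails the run):
1. the gate is clear of the free lane (((x of parked_center in the frame of loader above 0 m and value of joint gate above 0.068 m) or (x of parked_center in the frame of loader below 0 m and value of joint gate below 0.012 m))), for 0.1 s.
2. the blue rack is fully home in the free lane (y of rack_center in the frame of loader above 0.075 m and angle between the y axis of rack_center and the y axis of loader, either way round below 0.1 rad and angle between rack_center's own z axis and vertical below 0.08 rad and ((x of parked_center in the frame of loader above 0 m and x of rack_center in the frame of loader between -0.05 and -0.03 m) or (x of parked_center in the frame of loader below 0 m and x of rack_center in the frame of loader between 0.03 and 0.05 m))), for 0.2 s.
3. the gate is fully across the lane just loaded (((x of parked_center in the frame of loader above 0 m and value of joint gate below 0.01 m) or (x of parked_center in the frame of loader below 0 m and value of joint gate above 0.07 m))), for 0.2 s.
4. the selector lever is fully over to the loaded lane's side (((x of parked_center in the frame of loader above 0 m and value of joint selector below 0.15 rad) or (x of parked_center in the frame of loader below 0 m and value of joint selector above 0.85 rad))), for 0.2 s.
At the end, for the whole second after the job is handed in: Blue rack upright in the lane that was free, within 10 mm of the back stop and 0.1 rad of square; gate within 10 mm of fully across that lane; selector within 0.15 rad of its end on that lane's side; white rack not shifted more than 15 mm (all of step 2 and ((x of parked_center in the frame of loader above 0 m and value of joint gate below 0.01 m) or (x of parked_center in the frame of loader below 0 m and value of joint gate above 0.07 m)) and ((x of parked_center in the frame of loader above 0 m and value of joint selector below 0.15 rad) or (x of parked_center in the frame of loader below 0 m and value of joint selector above 0.85 rad)) and distance of parked_center from where it was at the start of the episode below 0.015 m); the robot touches nothing.
It fails at once if the blue rack is lifted more than 20 mm off the bench (height (world z) of rack_center above 0.065 m).
It fails at once if the blue rack is tipped by more than 0.35 rad (angle between rack_center's own z axis and vertical above 0.35 rad).
It fails at once if the finished white rack is shifted more than 15 mm (distance of parked_center from where it was at the start of the episode above 0.015 m).
It fails at once if a bystander (orange rack, bottle, beaker, dishes, green-lidded box) is moved more than 30 mm (distance of any of spare_center, amber1, amber2, beaker, dishes, tipbox from where it was at the start of the episode above 0.03 m).
It also fails if it takes over 72 s, if anything falls off the work surface, if the arm or the gripper's body presses on something with over 40 N, if the wrist force passes 120 N, or if a joint passes its speed limit or range.

## Working session

There is one attempt and no reset: what is moved stays moved. The work goes in short steps, Python scripts to look and compute and a tool call to move; the robot and the scene stay as the last step left them, time stands still between calls to the robot, and variables do not carry over. Pictures are saved under pics/ and viewed, and the job is handed in when it is done.

Besides the shell and the picture viewer there is one more tool, called after "Emit:" as name(argument=value, ...), one argument or row to a line, values as JSON. servo_tool: Moves the arm, as the interface text tells. Its arguments: {"type":"object","properties":{"deltas":{"type":"string"},"newtons":{"type":"number"}},"required":["deltas"]}

```bash
ls; mkdir -p pics; cat > h.py <<'E'
import numpy as np, cv2
from station import ctrl
def grab(n):
    s=ctrl.get_obs(); im=ctrl.get_image(n)
    if n=="wrist":
        T=np.eye(4);T[:3,:3]=s["eef_rot"];T[:3,3]=s["tcp_pos"]
        C=T@np.array(im["hand_eye"]); im["R"]=C[:3,:3]; im["t"]=C[:3,3]
    else:
        im["R"]=np.array(im["orientation"]); im["t"]=np.array(im["xyz"])
    return im
def ray(im,uv):
    p=cv2.undistortPoints(np.array(uv,float).reshape(-1,1,2),np.array(im["intrinsics"]),np.array(im["dist_coeffs"])).reshape(-1,2)
    d=np.c_[p[:,0],-p[:,1],-np.ones(len(p))]
    return d@im["R"].T
def onz(im,uv,z):
    d=ray(im,uv); return im["t"]+d*((z-im["t"][2])/d[:,2])[:,None]
def proj(im,P):
    q=(np.atleast_2d(P)-im["t"])@im["R"]; q=q*[1,-1,-1]
    return cv2.projectPoints(q,np.zeros(3),np.zeros(3),np.array(im["intrinsics"]),np.array(im["dist_coeffs"]))[0].reshape(-1,2)
def save(im,f): cv2.imwrite(f,cv2.cvtColor(im["color"],cv2.COLOR_RGB2BGR))
E
python3 - <<'E'
from h import *
for n in("side","top","wrist"):
    im=grab(n); save(im,f"pics/{n}0.png"); print(n,im["t"],im["R"].round(2).tolist())
s=ctrl.get_obs(); print(s)
E
```

```text
pics
side [0.10576524 0.79887192 1.05104124] [[-0.84, 0.39, -0.38], [-0.55, -0.6, 0.59], [0.0, 0.7, 0.72]]
top [0.37930878 0.04771987 1.41695652] [[-0.03, 0.98, -0.18], [-1.0, -0.03, -0.0], [-0.01, 0.18, 0.98]]
wrist [ 0.27290404 -0.56976132  0.38348761] [[0.31, 0.91, 0.27], [-0.95, 0.3, 0.09], [-0.0, -0.29, 0.96]]
{'clock': 0.15, 'joint_positions': array([69.64414006, 23.94009993, -0.58928351, 92.47588751,  0.27104223,
       63.63805112, -3.03529849]), 'qd': array([ 0.0003958 , -0.07176491, -0.01464458, -0.14476322,  0.01176646,
       -0.04294885,  0.04587121]), 'tau': array([ 7.59073992e-04, -8.51527905e+01,  6.39504623e-01, -4.26134706e+01,
       -4.87774657e-02,  1.72022043e-02,  7.60529474e-05]), 'tcp_pos': array([ 0.19280471, -0.59424873,  0.22698255]), 'eef_rot': array([[ 9.51165769e-01,  3.08680301e-01, -3.88750466e-04],
       [ 3.08680526e-01, -9.51165409e-01,  8.35362716e-04],
       [-1.11905981e-04, -9.14568119e-04, -9.99999576e-01]]), 'ft_force': array([ 0.02599379,  1.03206754, -0.17597403]), 'torque': array([ 0.01035508,  0.03755798, -0.0174203 ]), 'width': 0.09413487713810421}
```

View pics/top0.png

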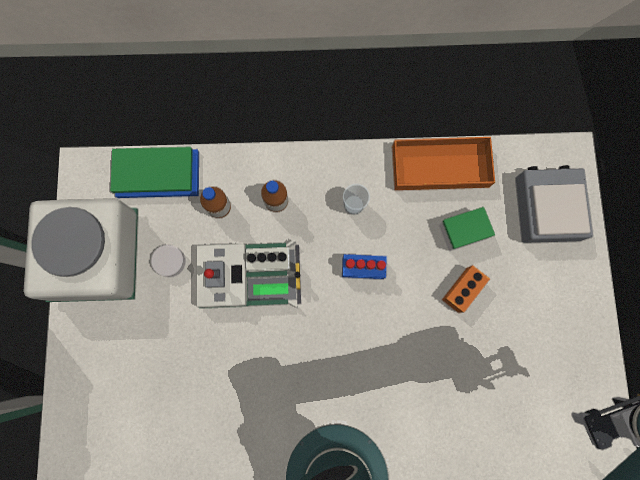

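View pics/side0.png

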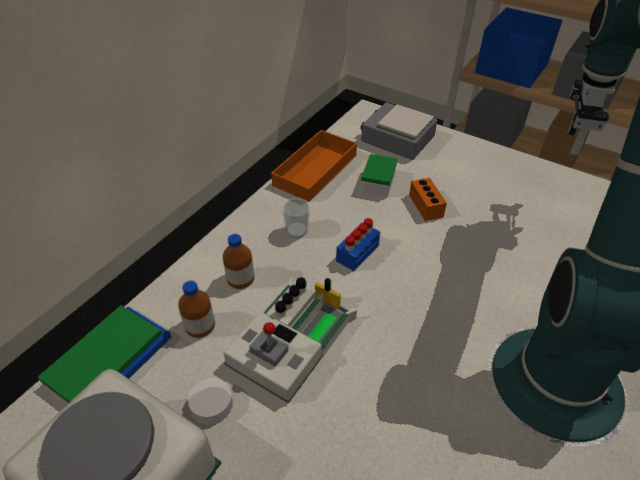

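View pics/wrist0.png

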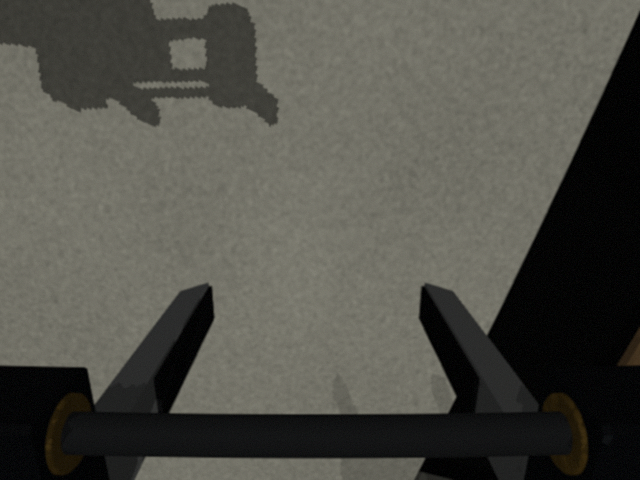

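The white rack stands in the far lane, at top-view pixel (268,257). The near lane, with the green strip at (270,290), is the free one. The gate post is around (297,268), the blue rack at (364,266) and the lever ball at (208,273).

```bash
python3 - <<'E'
from h import *
im=grab("top"); c=cv2.cvtColor(im["color"],cv2.COLOR_RGB2BGR)
cv2.imwrite("pics/topc.png",cv2.resize(c[225:325,180:400],None,fx=3.6,fy=3.6,interpolation=cv2.INTER_CUBIC))
im2=grab("side"); c2=cv2.cvtColor(im2["color"],cv2.COLOR_RGB2BGR)
cv2.imwrite("pics/sidec.png",cv2.resize(c2[210:400,215:395],None,fx=3.1,fy=3.1,interpolation=cv2.INTER_CUBIC))
print(im["intrinsics"],im["dist_coeffs"])
def blobs(im,box,lo,hi,zs):
    x0,y0,x1,y1=box
    h=cv2.cvtColor(im["color"],cv2.COLOR_RGB2HSV)
    m=cv2.inRange(h,lo,hi); k=np.zeros_like(m); k[y0:y1,x0:x1]=m[y0:y1,x0:x1]
    n,l,st,ce=cv2.connectedComponentsWithStats(k)
    for i in range(1,n):
        if st[i,4]>8: print(st[i],ce[i].round(1),[onz(im,ce[i],z)[0].round(4).tolist() for z in zs])
for nm,I,b in(("top",im,(185,230,400,320)),("side",im2,(215,210,400,400))):
    print(nm,"red");blobs(I,b,(0,150,70),(8,255,255),(0.08,0.15))
    if nm=="top":
        print("blue");blobs(I,b,(108,120,50),(125,255,255),(0.055,))
    print("yellow");blobs(I,b,(18,130,60),(32,255,255),(0.05,))
    print("green");blobs(I,b,(50,180,150),(70,255,255),(0.0,))
E
```

```text
[[494.3888047    0.         310.67172116]
 [  0.         494.3888047  245.02796649]
 [  0.           0.           1.        ]] [0.03014172 0.         0.         0.         0.        ]
top red
[346 260   8   8  52] [349.9 263.4] [[0.5632, -0.0563, 0.08], [0.5536, -0.0508, 0.15]]
[357 260   8   9  53] [360.3 263.8] [[0.5615, -0.0847, 0.08], [0.5519, -0.0777, 0.15]]
[367 261   8   8  53] [370.6 264.3] [[0.5592, -0.1125, 0.08], [0.5498, -0.1041, 0.15]]
[377 261   8   8  51] [380.5 264.9] [[0.5569, -0.1394, 0.08], [0.5476, -0.1296, 0.15]]
[204 269  10   9  69] [208.7 273.1] [[0.5479, 0.3286, 0.08], [0.5391, 0.3139, 0.15]]
blue
[342 254  44  25 618] [363.4 267.5] [[0.5542, -0.0951, 0.055]]
yellow
[296 263   4   9  33] [297.4 267.3] [[0.5608, 0.0881, 0.05]]
[296 277   4  12  45] [297.6 282.4] [[0.5186, 0.0884, 0.05]]
green
side red
[346 219  27  27 269] [358.5 232.2] [[0.5617, -0.0942, 0.08], [0.5289, -0.0298, 0.15]]
[263 323  13  11 105] [268.9 328. ] [[0.5746, 0.2777, 0.08], [0.5408, 0.3153, 0.15]]
yellow
[315 283  25  26 328] [328.2 295.3] [[0.5271, 0.1068, 0.05]]
green
[311 315  24  26 214] [323.  327.7] [[0.5052, 0.1631, 0.0]]
```

View pics/topc.png

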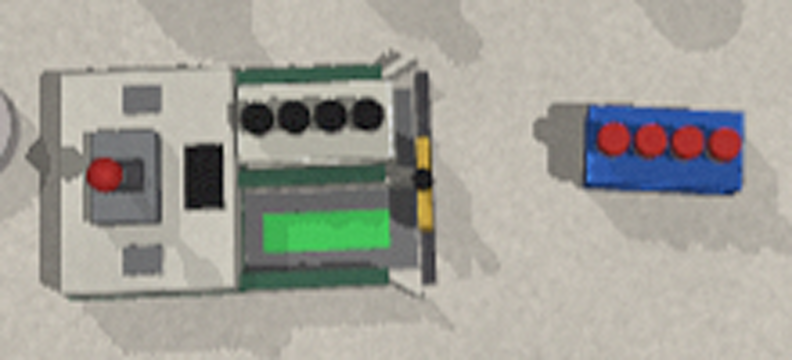

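View pics/sidec.png

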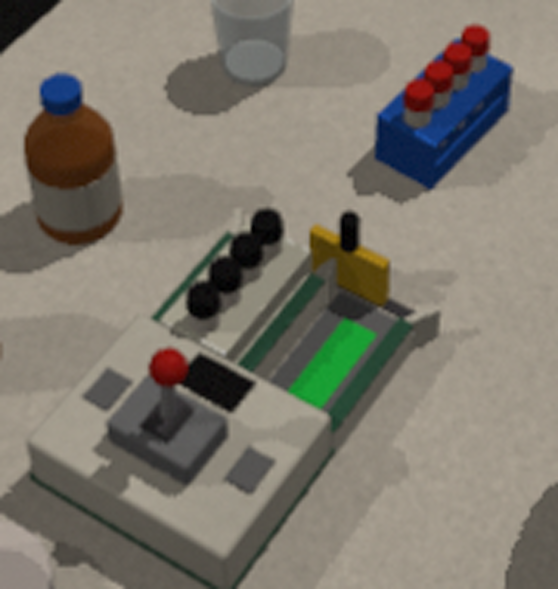

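```bash
python3 - <<'E'
from h import *
im=grab("top")
f=lambda pts,z: onz(im,[(180+x/3.6-.36,225+y/3.6-.36) for x,y in pts],z)[:,:2]
def ang(p): d=p[1]-p[0]; return d,np.linalg.norm(d),np.degrees(np.arctan2(d[1],d[0]))
for n,p,z in (("housing L edge",[(65,292),(62,72)],.06),("housing front",[(237,290),(236,68)],.06),("housing top",[(236,68),(62,72)],.06),("housing bot",[(237,290),(66,293)],.06),
 ("caps",[(368,115),(257,118)],.09),("rail",[(430,283),(421,75)],.05),("rack near edge top",[(740,192),(586,187)],.055),("rack far edge",[(744,112),(588,106)],.055),("wall near",[(387,270),(240,280)],.035),("wall far",[(380,72),(238,75)],.035)):
    q=f(p,z); print(n,q.round(4).tolist(),[np.round(v,4) for v in ang(q)[1:]])
print("post",f([(422,178)],.084), "bluecaps", f([(614,138),(725,143)],.085))
E
```

```text
housing L edge [[0.4617, 0.3618], [0.6311, 0.3663]] [np.float64(0.1695), np.float64(1.5286)]
housing front [[0.4593, 0.2317], [0.6304, 0.2317]] [np.float64(0.1711), np.float64(0.0164)]
housing top [[0.6304, 0.2317], [0.6311, 0.3663]] [np.float64(0.1346), np.float64(89.6856)]
housing bot [[0.4593, 0.2317], [0.4609, 0.3611]] [np.float64(0.1294), np.float64(89.3122)]
caps [[0.5859, 0.1283], [0.5861, 0.212]] [np.float64(0.0837), np.float64(89.9122)]
rail [[0.461, 0.0856], [0.6225, 0.0888]] [np.float64(0.1615), np.float64(1.1378)]
rack near edge top [[0.5235, -0.1538], [0.5306, -0.036]] [np.float64(0.118), np.float64(86.522)]
rack far edge [[0.5854, -0.1603], [0.5935, -0.0401]] [np.float64(0.1205), np.float64(86.1259)]
wall near [[0.4728, 0.119], [0.4684, 0.2327]] [np.float64(0.1138), np.float64(92.2261)]
wall far [[0.6285, 0.1216], [0.6294, 0.2336]] [np.float64(0.112), np.float64(89.5746)]
post [[0.53772308 0.08883859]] bluecaps [[ 0.56381715 -0.05676635]
 [ 0.5576424  -0.14015458]]
```

```bash
cat > plan.py <<'E'
import sys
from h import *
# usage: plan.py x y z yaw(deg of tool x) step_cm closure
def plan(x,y,z,yaw,step=4.0,clo=0.0,quiet=False):
    s=ctrl.get_obs(); p=np.array(s["tcp_pos"]); R=np.array(s["eef_rot"])
    y0=np.arctan2(R[1,0],R[0,0]); dy=(np.radians(yaw)-y0+np.pi)%(2*np.pi)-np.pi
    d=(np.array([x,y,z])-p)*100
    n=max(int(np.ceil(np.linalg.norm(d)/step)),int(np.ceil(abs(dy)/0.14)),1)
    out=[];a=y0
    for i in range(n):
        c,sn=np.cos(a),np.sin(a); w=d/n
        tx=c*w[0]+sn*w[1]; ty=sn*w[0]-c*w[1]
        out.append("%g %.2f %.2f %.2f %.3f"%(clo,tx,ty,-w[2],-dy/n)); a+=dy/n
    print("t",s["clock"],"at",p.round(4),"yaw",np.degrees(y0).round(2),"F",np.round(s["ft_force"],1),"w",round(s["width"],4))
    for i in range(0,n,12): print("; ".join(out[i:i+12]))
if __name__=="__main__": plan(*map(float,sys.argv[1:]))
E
python3 plan.py 0.53 0.03 0.30 90 4.2
```

```text
t 0.3 at [ 0.1929 -0.5944  0.2272] yaw 17.98 F [ 0.2 -0.4 -0.1] w 0.0944
0 3.02 -2.88 -0.43 -0.074; 0 3.22 -2.65 -0.43 -0.074; 0 3.41 -2.40 -0.43 -0.074; 0 3.58 -2.15 -0.43 -0.074; 0 3.73 -1.88 -0.43 -0.074; 0 3.86 -1.60 -0.43 -0.074; 0 3.96 -1.31 -0.43 -0.074; 0 4.05 -1.01 -0.43 -0.074; 0 4.11 -0.71 -0.43 -0.074; 0 4.15 -0.40 -0.43 -0.074; 0 4.17 -0.09 -0.43 -0.074; 0 4.17 0.21 -0.43 -0.074
0 4.14 0.52 -0.43 -0.074; 0 4.09 0.83 -0.43 -0.074; 0 4.02 1.13 -0.43 -0.074; 0 3.92 1.42 -0.43 -0.074; 0 3.81 1.71 -0.43 -0.074
```

Emit:
servo_tool(
  deltas="0 3.0 -2.9 -0.5 -0.074; 0 3.2 -2.6 -0.5 -0.074; 0 3.4 -2.4 -0.5 -0.074; 0 3.6 -2.1 -0.5 -0.074; 0 3.7 -1.9 -0.5 -0.074; 0 3.9 -1.6 -0.5 -0.074; 0 4.0 -1.3 -0.5 -0.074; 0 4.1 -1.0 -0.5 -0.074; 0 4.1 -0.7 -0.5 -0.074; 0 4.2 -0.4 -0.5 -0.074; 0 4.2 -0.1 -0.5 -0.074; 0 4.2 0.2 -0.5 -0.074",
)

```text
clock: 1.5
tcp_pos: [0.4322, -0.1512, 0.2879]
eef_rot: [[0.358, 0.934, 0.0], [0.934, -0.358, -0.0], [-0.0, 0.0, -1.0]]
ft_force: [0.3, -0.4, -0.6]
width: 0.0942
```

```bash
python3 plan.py 0.53 0.03 0.30 90 4.2; python3 -c "
from h import *;print(ctrl.get_obs()['joint_positions'])"
```

```text
t 1.5 at [ 0.4322 -0.1512  0.2879] yaw 69.02 F [ 0.3 -0.4 -0.6] w 0.0942
0 4.08 0.53 -0.24 -0.073; 0 4.03 0.83 -0.24 -0.073; 0 3.96 1.12 -0.24 -0.073; 0 3.87 1.41 -0.24 -0.073; 0 3.76 1.68 -0.24 -0.073
[ 40.8974994    4.18310666 -26.62060729 110.05960125   2.06731844
  66.18903067  -7.47169708]
```

Emit:
servo_tool(
  deltas="0 4.1 0.5 -0.3 -0.073; 0 4.0 0.8 -0.3 -0.073; 0 4.0 1.1 -0.2 -0.073; 0 3.9 1.4 -0.2 -0.073; 0 3.8 1.7 -0.2 -0.073; 0 0 0 0 0",
)

```text
clock: 2.1
tcp_pos: [0.5308, 0.0342, 0.2996]
eef_rot: [[-0.005, 1.0, 0.0], [1.0, 0.005, 0.002], [0.002, 0.001, -1.0]]
ft_force: [0.1, -0.9, -0.3]
width: 0.0939
```

```bash
python3 - <<'E'
from h import *
im=grab("wrist"); save(im,"pics/w1.png"); print(ctrl.get_obs()['tcp_pos'],im["t"])
np.savez("w1.npz",**im)
E
```

```text
[0.53006957 0.03150738 0.29926609] [0.52995712 0.11684193 0.45637265]
```

View pics/w1.png

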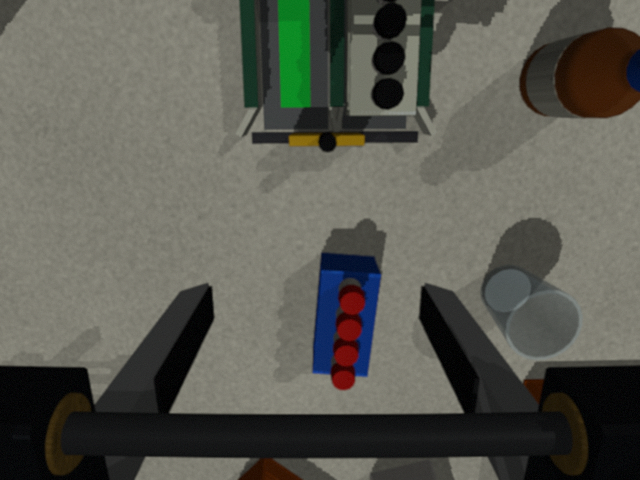

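The wrist view shows the gate post at (328,142), with yellow panel ends at columns 289 and 364. The green strip is at (295,55). The blue rack's top corners are near (321,270), (379,272), (367,376) and (314,373).

```bash
python3 - <<'E'
from h import *
im=dict(np.load("w1.npz"))
def P(n,pts,z):
    q=onz(im,pts,z)[:,:2]; d=q[-1]-q[0]
    print(n,q.round(4).tolist(),"len",np.linalg.norm(d).round(4),"ang",np.degrees(np.arctan2(d[1],d[0])).round(2))
P("yellow top",[(289,137),(364,138)],.051)
P("post top",[(328,142)],.084)
P("rail",[(253,138),(417,137)],.051)
P("wall left outer",[(245,106),(241,0)],.035)
P("wall right outer",[(432,106),(433,0)],.035)
P("wall left inner",[(257,106),(254,0)],.035)
P("divider",[(331,107),(330,0)],.035); P("divider r",[(346,107),(345,0)],.035)
P("wcaps",[(387,94),(390,22)],.088)
P("bcaps",[(344,378),(352,300)],.088)
h=cv2.cvtColor(im["color"],cv2.COLOR_RGB2HSV)
m=cv2.inRange(h,(105,120,100),(125,255,255)); m[:, :300]=0;m[:,400:]=0
c=max(cv2.findContours(m,0,2)[0],key=cv2.contourArea); print(cv2.boxPoints(cv2.minAreaRect(c)).round(1).tolist())
ap=cv2.approxPolyDP(c,4,True).reshape(-1,2); print(ap.tolist())
P("rack top L edge",[(314,373),(321,270)],.055);P("rack top R edge",[(367,376),(379,272)],.055)
P("front bottom",[(323,254),(378,256)],.0)
E
```

```text
yellow top [[0.5054, 0.0922], [0.5743, 0.0917]] len 0.0689 ang -0.42
post top [[0.5403, 0.0902]] len 0.0 ang 0.0
rail [[0.4723, 0.0912], [0.6231, 0.0931]] len 0.1508 ang 0.69
wall left outer [[0.4635, 0.1197], [0.4631, 0.2106]] len 0.091 ang 90.24
wall right outer [[0.639, 0.1208], [0.6335, 0.212]] len 0.0913 ang 93.48
wall left inner [[0.4748, 0.1197], [0.4747, 0.2106]] len 0.0909 ang 90.06
divider [[0.5441, 0.119], [0.542, 0.2108]] len 0.0918 ang 91.33
divider r [[0.5582, 0.1191], [0.5553, 0.2109]] len 0.0918 ang 91.82
wcaps [[0.5878, 0.1293], [0.5877, 0.1836]] len 0.0543 ang 90.11
bcaps [[0.5591, -0.1379], [0.5644, -0.0534]] len 0.0847 ang 86.39
[[312.70001220703125, 372.3999938964844], [321.1000061035156, 269.3999938964844], [343.1000061035156, 271.20001220703125], [334.70001220703125, 374.20001220703125]]
[[322, 270], [313, 372], [329, 373], [335, 288], [343, 272]]
rack top L edge [[0.5293, -0.1546], [0.5358, -0.0363]] len 0.1185 ang 86.86
rack top R edge [[0.5865, -0.1582], [0.5935, -0.0381]] len 0.1203 ang 86.65
front bottom [[0.5387, -0.0382], [0.6002, -0.0403]] len 0.0615 ang -1.93
```

```bash
python3 - <<'E'
import cv2
i=cv2.imread("pics/w1.png"); cv2.imwrite("pics/w1b.png",cv2.resize(i[0:390,230:440],None,fx=1.5*1.0,fy=1.5,interpolation=2)); cv2.imwrite("pics/w1c.png",cv2.resize(i[0:160,230:445],None,fx=3.6,fy=3.6,interpolation=2))
E
```

```text
(no output)
```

View pics/w1c.png

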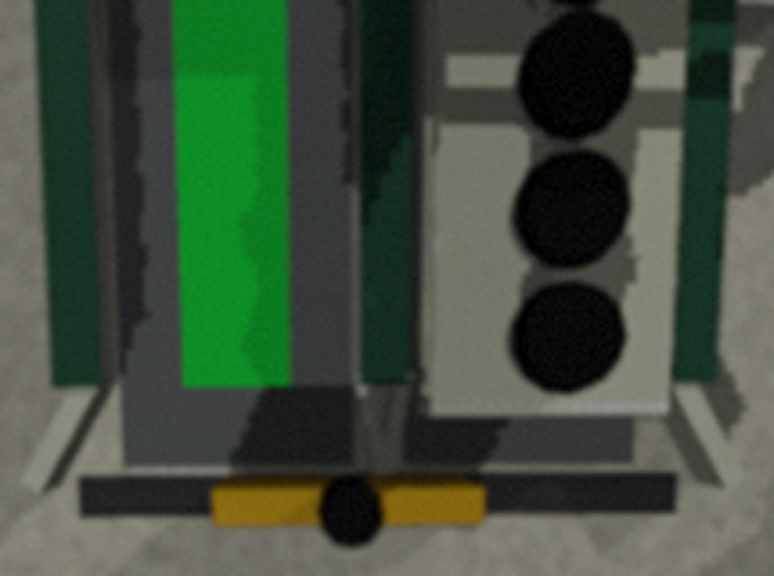

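```bash
python3 - <<'E'
from h import *
im=dict(np.load("w1.npz"))
f=lambda pts,z: onz(im,[(230+x/3.6-.36,y/3.6-.36) for x,y in pts],z)[:,:2]
for n,pts,z in(("y30 line L,R,divL,divR",[(52,384),(716,382),(360,384),(408,384)],.035),("top L out,in, div l r, R in,out",[(37,0),(92,0),(360,0),(418,0),(688,0),(735,0)],.035),
  ("rail front face floor?",[(80,516),(676,512)],.02),("green",[(174,0),(288,0),(290,386),(183,386)],.002),("white rack end top",[(430,415),(668,413)],.055),("rail top back",[(80,480),(676,474)],.02)):
    print(n,f(pts,z).round(4).tolist())
E
```

```text
y30 line L,R,divL,divR [[0.4626, 0.1194], [0.6357, 0.121], [0.5428, 0.1196], [0.5553, 0.1197]]
top L out,in, div l r, R in,out [[0.4622, 0.2109], [0.4757, 0.2109], [0.5417, 0.2111], [0.5559, 0.2112], [0.6225, 0.2121], [0.6342, 0.2123]]
rail front face floor? [[0.4666, 0.0844], [0.6309, 0.0865]]
green [[0.4933, 0.2183], [0.5235, 0.2183], [0.5242, 0.1192], [0.4942, 0.1191]]
white rack end top [[0.5598, 0.1122], [0.6192, 0.1132]]
rail top back [[0.467, 0.0941], [0.6303, 0.0967]]
```

```bash
python3 plan.py 0.54 0.0903 0.079 90.5 4.5
```

```text
t 2.15 at [0.5301 0.0315 0.2993] yaw 90.01 F [-0.7 -0.4  0.4] w 0.094
0 0.98 0.17 3.67 -0.001; 0 0.98 0.17 3.67 -0.001; 0 0.98 0.17 3.67 -0.001; 0 0.98 0.17 3.67 -0.001; 0 0.98 0.17 3.67 -0.001; 0 0.98 0.17 3.67 -0.001
```

Emit:
servo_tool(
  deltas="0 1.5 0.3 3.6 -0.005; 0 1.5 0.3 3.6 -0.005; 0 1.5 0.3 3.6 0; 0 1.4 0.1 3.6 0; 0 0 0 3.8 0; 0 0 0 3.8 0; 0.6 0 0 0 0; 0.8 0 0 0 0; 1 0 0 0 0; 1 0 0 0 0; 1 0 0 0 0; 1 0 0 0 0",
  newtons=15,
)

```text
clock: 3.35
tcp_pos: [0.5399, 0.0881, 0.0802]
eef_rot: [[-0.006, 1.0, 0.001], [1.0, 0.006, -0.0], [-0.0, 0.001, -1.0]]
ft_force: [0.0, 0.4, 1.0]
width: 0.0494
```

Emit:
servo_tool(
  deltas="1 0.2 0 0 0; 1 0 0 0 0; 1 0 0 0 0; 1 0 0 0 0; 1 0 0 0 0; 1 0 0 0 0",
)

```text
clock: 3.95
tcp_pos: [0.5395, 0.0902, 0.0794]
eef_rot: [[-0.006, 1.0, -0.0], [1.0, 0.006, 0.0], [0.0, -0.0, -1.0]]
ft_force: [0.0, -0.2, -1.2]
width: 0.0157
```

Emit:
servo_tool(
  deltas="1 0 0.8 0 0; 1 0 0.8 0 0; 1 0 0.8 0 0; 1 0 0.8 0 0; 1 0 0.8 0 0; 1 0 0.6 0 0; 1 0 0.2 0 0; 1 0 0 0 0",
)

```text
clock: 4.75
tcp_pos: [0.5879, 0.0907, 0.0795]
eef_rot: [[-0.006, 1.0, 0.001], [1.0, 0.006, 0.0], [0.0, 0.001, -1.0]]
ft_force: [1.0, 3.2, -1.4]
width: 0.0158
```

Emit:
servo_tool(
  deltas="1 0 0.2 0 0; 1 0 0 0 0",
)

```text
clock: 4.95
tcp_pos: [0.5895, 0.0907, 0.0795]
eef_rot: [[-0.006, 1.0, -0.0], [1.0, 0.006, 0.0], [0.0, -0.0, -1.0]]
ft_force: [0.0, 4.0, -1.2]
width: 0.0156
```

Emit:
servo_tool(
  deltas="1 0 0.1 0 0; 1 0 0.1 0 0; 1 0 0 0 0",
)

```text
clock: 5.25
tcp_pos: [0.5901, 0.0908, 0.0793]
eef_rot: [[-0.007, 1.0, -0.003], [1.0, 0.007, -0.0], [-0.0, -0.003, -1.0]]
ft_force: [-11.3, 4.2, 8.0]
width: 0.0153
```

Emit:
servo_tool(
  deltas="0.3 0 -0.2 0 0; 0 0 0 0 0; 0 0 0 0 0; 0 0 0 0 0; 0 0 0 0 0; 0 0 0 -2 0; 0 0 0 -4 0; 0 0 0 -4 0",
)

```text
clock: 6.05
tcp_pos: [0.5891, 0.0905, 0.1803]
eef_rot: [[-0.006, 1.0, -0.001], [1.0, 0.006, 0.0], [0.0, -0.001, -1.0]]
ft_force: [0.5, 0.2, 0.1]
width: 0.0763
```

```bash
python3 plan.py 0.5588 -0.1411 0.17 86.6 4.5; python3 - <<'E'
from h import *
im=grab("top"); c=cv2.cvtColor(im["color"],cv2.COLOR_RGB2BGR)
cv2.imwrite("pics/topd.png",cv2.resize(c[225:325,180:400],None,fx=3.6,fy=3.6,interpolation=cv2.INTER_CUBIC))
E
```

```text
t 6.05 at [0.5891 0.0905 0.1803] yaw 90.36 F [0.5 0.2 0.1] w 0.0763
0 -3.86 -0.53 0.17 0.011; 0 -3.86 -0.49 0.17 0.011; 0 -3.87 -0.44 0.17 0.011; 0 -3.87 -0.40 0.17 0.011; 0 -3.88 -0.36 0.17 0.011; 0 -3.88 -0.32 0.17 0.011
```

View pics/topd.png

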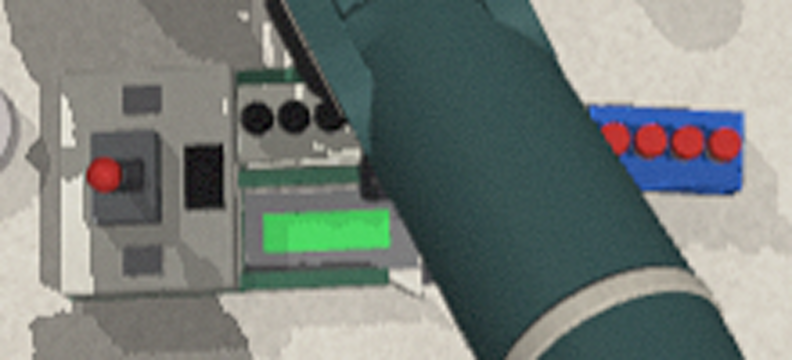

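The arm hides the gate in this view. The lever ball at (104,175) and the blue rack haven't moved. I'm going on to the rack.

Emit:
servo_tool(
  deltas="0 -3.9 -0.5 0 0.011; 0 -3.9 -0.5 0 0.011; 0 -3.9 -0.4 0 0.011; 0 -3.9 -0.4 0 0.011; 0 -3.9 -0.4 0 0.011; 0 -3.8 -0.3 0 0.011; 0 0 0 0 0",
)

```text
clock: 6.8
tcp_pos: [0.5585, -0.1478, 0.179]
eef_rot: [[0.067, 0.998, -0.001], [0.998, -0.067, -0.002], [-0.002, -0.001, -1.0]]
ft_force: [-0.0, -0.1, -1.0]
width: 0.094
```

```bash
python3 - <<'E'
from h import *
im=grab("wrist"); save(im,"pics/w2.png"); np.savez("w2.npz",**im)
E
python3 plan.py 0.5588 -0.1411 0.053 86.6 3
```

```text
t 6.85 at [ 0.559  -0.1446  0.1792] yaw 86.32 F [ 0.   0.9 -0. ] w 0.0937
0 0.07 -0.01 2.52 -0.001; 0 0.07 -0.01 2.52 -0.001; 0 0.07 -0.01 2.52 -0.001; 0 0.07 -0.01 2.52 -0.001; 0 0.07 -0.01 2.52 -0.001
```

View pics/w2.png

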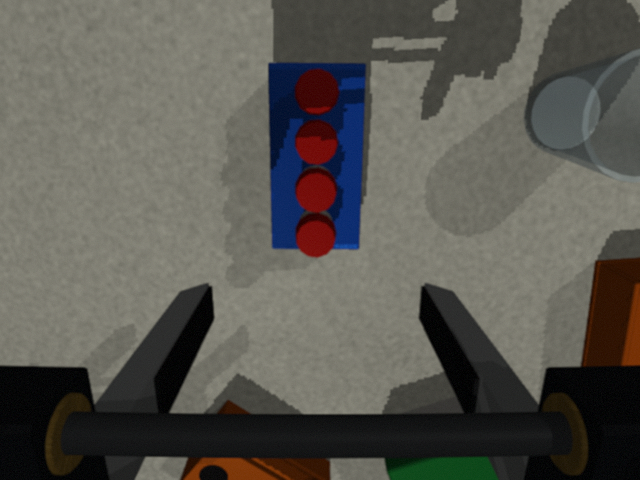

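The rack spans (270..366, 65..248), centred between the jaws and parallel to them. I'm descending to grip it.

Emit:
servo_tool(
  deltas="0 0.1 0 3 0; 0 0.1 0 3 0; 0 0.1 0 3 0; 0 0 0 2.2 0; 0 0 0 1.4 0; 0.2 0 0 0 0; 0.4 0 0 0 0; 0.6 0 0 0 0; 0.6 0 0 0 0; 0.6 0 0 0 0",
  newtons=15,
)

```text
clock: 7.85
tcp_pos: [0.56, -0.1392, 0.0542]
eef_rot: [[0.06, 0.998, 0.001], [0.998, -0.06, -0.0], [-0.0, 0.001, -1.0]]
ft_force: [-1.5, -0.2, 7.7]
width: 0.0598
```

```bash
python3 plan.py 0.511 -0.0275 0.0542 90.5 1.5 0.6;
```

```text
t 7.85 at [ 0.56   -0.1392  0.0542] yaw 86.55 F [-1.5 -0.2  7.7] w 0.0598
0.6 1.21 -0.62 -0.00 -0.008; 0.6 1.21 -0.61 -0.00 -0.008; 0.6 1.21 -0.60 -0.00 -0.008; 0.6 1.22 -0.59 -0.00 -0.008; 0.6 1.22 -0.58 -0.00 -0.008; 0.6 1.23 -0.57 -0.00 -0.008; 0.6 1.23 -0.56 -0.00 -0.008; 0.6 1.24 -0.55 -0.00 -0.008; 0.6 1.24 -0.54 -0.00 -0.008
```

Emit:
servo_tool(
  deltas="0.6 0.6 -0.3 0 -0.004; 0.6 1.2 -0.6 0 -0.008; 0.6 1.2 -0.6 0 -0.008; 0.6 1.2 -0.6 0 -0.008; 0.6 1.2 -0.6 0 -0.008; 0.6 1.2 -0.6 0 -0.008; 0.6 1.2 -0.6 0 -0.008; 0.6 1.2 -0.5 0 -0.008; 0.6 1.2 -0.5 0 -0.008; 0.6 0.8 -0.3 0 -0.003; 0.6 0 0 0 0",
)

```text
clock: 8.95
tcp_pos: [0.5107, -0.0261, 0.0541]
eef_rot: [[-0.013, 1.0, 0.001], [1.0, 0.013, 0.0], [0.0, 0.001, -1.0]]
ft_force: [-3.1, 5.6, 10.9]
width: 0.0596
```

```bash
python3 plan.py 0.510 0.0705 0.0542 90.5 1.5 0.6; python3 - <<'E'
from h import *
im=grab("wrist"); save(im,"pics/w3.png"); np.savez("w3.npz",**im)
E
```

```text
t 8.95 at [ 0.5107 -0.0261  0.0541] yaw 90.72 F [-3.1  5.6 10.9] w 0.0596
0.6 1.38 0.01 -0.00 0.001; 0.6 1.38 0.01 -0.00 0.001; 0.6 1.38 0.01 -0.00 0.001; 0.6 1.38 0.01 -0.00 0.001; 0.6 1.38 0.00 -0.00 0.001; 0.6 1.38 0.00 -0.00 0.001; 0.6 1.38 0.00 -0.00 0.001
```

View pics/w3.png

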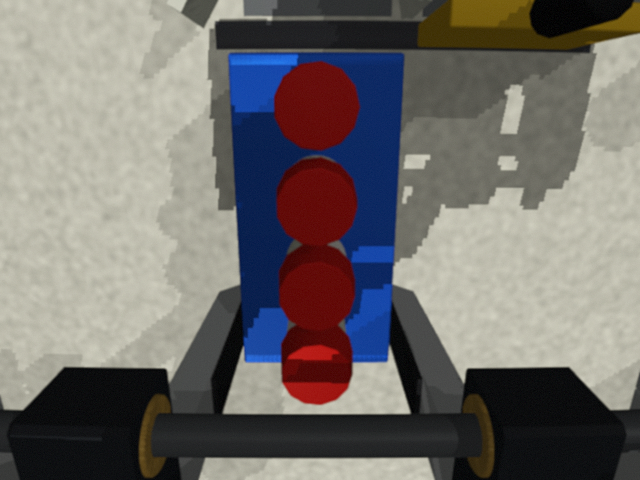

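Emit:
servo_tool(
  deltas="0.6 0.7 0 -0.05 0.002; 0.6 1.2 0 0 0.002; 0.6 1.2 0 0 0; 0.6 1.2 0 0 0; 0.6 1.2 0 0 0; 0.6 0 0 0 0",
)

```text
clock: 9.6
tcp_pos: [0.5103, 0.0304, 0.0542]
eef_rot: [[-0.01, 1.0, 0.001], [1.0, 0.01, 0.002], [0.001, 0.001, -1.0]]
ft_force: [-3.7, 7.3, 12.7]
width: 0.0598
```

Emit:
servo_tool(
  deltas="0.6 1 0 0 0; 0.6 1 0 0 0; 0.6 1 0 0 0; 0.6 0.8 0 0 0; 0.6 0 0 0 0",
)

```text
clock: 10.1
tcp_pos: [0.5101, 0.0669, 0.0541]
eef_rot: [[-0.008, 1.0, 0.0], [1.0, 0.008, 0.001], [0.001, 0.0, -1.0]]
ft_force: [-1.1, 4.1, 7.1]
width: 0.0597
```

```bash
python3 - <<'E'
from h import *
im=grab("wrist"); save(im,"pics/w4.png"); s=ctrl.get_obs();print(s["tcp_pos"],s["ft_force"])
im=grab("side"); c=cv2.cvtColor(im["color"],cv2.COLOR_RGB2BGR)
cv2.imwrite("pics/s4.png",cv2.resize(c[210:400,215:395],None,fx=3.1,fy=3.1,interpolation=2))
E
```

```text
[0.51010477 0.06685265 0.05414225] [-0.5200537   5.31987033  6.13900006]
```

View pics/w4.png

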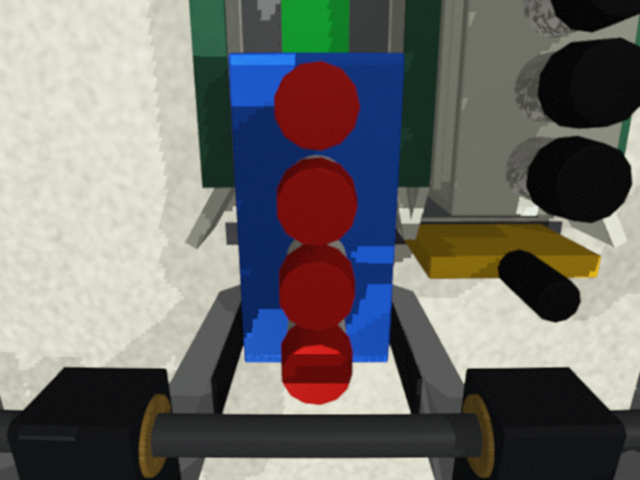

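View pics/s4.png

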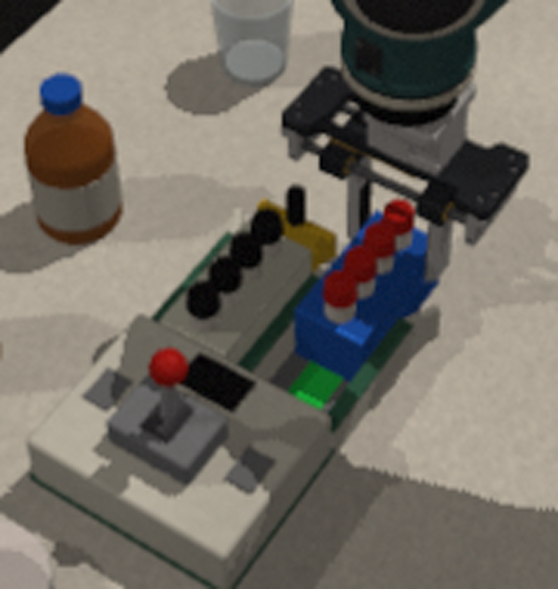

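Emit:
servo_tool(
  deltas="0.3 0 0 0 0; 0 0 0 0 0; 0 0 0 0 0; 0 0 0 0 0; 0 -1.5 0 0 0; 0 -2 0 0 0; 0.5 -2 0 0 0; 1 0 0 0 0; 1 0 0 0 0; 1 0 0 0 0; 1 0 0 0 0; 1 0 0 0 0",
)

```text
clock: 11.4
tcp_pos: [0.5104, 0.011, 0.0539]
eef_rot: [[-0.008, 1.0, -0.0], [1.0, 0.008, 0.0], [0.0, -0.0, -1.0]]
ft_force: [0.5, -0.2, -0.1]
width: 0.0495
```

Emit:
servo_tool(
  deltas="1 0 0 0.7 0; 1 0 0 0.7 0; 1 0 0 0 0; 1 0 0 0 0; 1 0 0 0 0",
)

```text
clock: 11.9
tcp_pos: [0.5104, 0.0106, 0.04]
eef_rot: [[-0.007, 1.0, -0.0], [1.0, 0.007, 0.0], [0.0, -0.0, -1.0]]
ft_force: [-0.5, -0.4, -0.5]
width: 0.0094
```

Emit:
servo_tool(
  deltas="1 1.5 0 0 0; 1 1 0 0 0; 1 0.5 0 0 0; 1 0.7 0 0 0; 1 0.8 0 0 0; 1 0.8 0 0 0; 1 0.8 0 0 0; 1 0.8 0 0 0; 1 0.8 0 0 0; 1 0.8 0 0 0; 1 0 0 0 0",
)

```text
clock: 13.0
tcp_pos: [0.5096, 0.0971, 0.0399]
eef_rot: [[-0.009, 1.0, -0.0], [1.0, 0.009, 0.001], [0.001, -0.0, -1.0]]
ft_force: [0.1, 0.9, -0.4]
width: 0.0006
```

Emit:
servo_tool(
  deltas="1 0.4 0 0 0; 1 0.3 0 0 0; 1 0.2 0 0 0; 1 0 0 0 0",
)

```text
clock: 13.4
tcp_pos: [0.5097, 0.1048, 0.0399]
eef_rot: [[-0.007, 1.0, -0.0], [1.0, 0.007, 0.0], [0.0, -0.0, -1.0]]
ft_force: [-0.3, -0.1, 0.0]
width: 0.0004
```

Emit:
servo_tool(
  deltas="1 0.2 0 0 0; 1 0.1 0 0 0; 1 0 0 0 0",
)

```text
clock: 13.7
tcp_pos: [0.5099, 0.106, 0.04]
eef_rot: [[-0.006, 1.0, -0.0], [1.0, 0.006, -0.002], [-0.002, -0.0, -1.0]]
ft_force: [0.7, -8.9, 2.0]
width: 0.0007
```

The push met a firm stop at the expected depth. I'm backing off, lifting, and heading for the gate with a check on the way.

Emit:
servo_tool(
  deltas="1 -1 0 0 0; 1 -3 0 0 0; 1 -4 0 0 0; 0.5 -1 0 -3.5 0; 0 0 1 -4.5 0; 0 0 2 -4.5 0; 0 0 2 -3 0; 0 0 2 -3 0; 0 0 1 0 0; 0 0 0 0 0",
)

```text
clock: 14.7
tcp_pos: [0.591, 0.0177, 0.2247]
eef_rot: [[-0.007, 1.0, 0.001], [1.0, 0.007, 0.001], [0.001, 0.001, -1.0]]
ft_force: [-0.4, -0.0, -0.9]
width: 0.0528
```

```bash
python3 - <<'E'
from h import *
im=grab("wrist"); save(im,"pics/w5.png"); np.savez("w5.npz",**im)
E
python3 plan.py 0.59 0.0907 0.0795 90.4 4
```

```text
t 14.75 at [0.5899 0.0178 0.224 ] yaw 90.4 F [-0.7  0.7 -0.5] w 0.057
0 1.46 0.01 2.89 -0.000; 0 1.46 0.01 2.89 -0.000; 0 1.46 0.01 2.89 -0.000; 0 1.46 0.01 2.89 -0.000; 0 1.46 0.01 2.89 -0.000
```

View pics/w5.png

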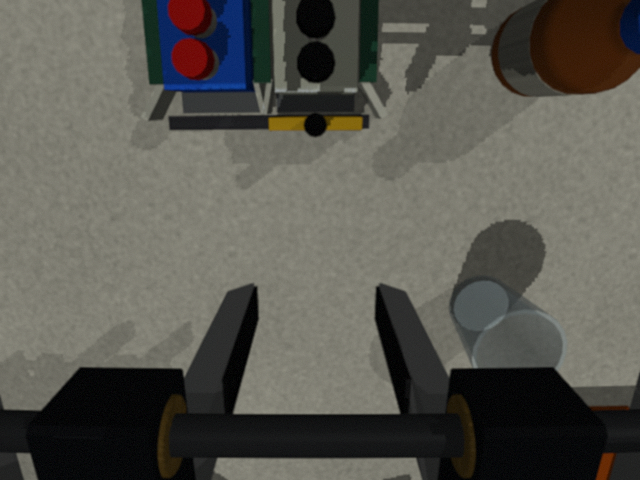

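The blue rack's rear edge (row 90) is level with the parked white rack's (row 92). The post is at (316,125), with the gate fully at the far end. Next I'm closing the gate.

Emit:
servo_tool(
  deltas="0 2.5 0 2 0; 0 2.5 0 2 0; 0 2.3 0 3 0; 0 0 0 3 0; 0 0 0 3 0; 0.6 0 0 1.4 0; 1 0 0 0 0; 1 0 0 0 0; 1 0 0 0 0; 1 0 0 0 0; 1 0 0 0 0; 1 0 0 0 0",
)

```text
clock: 15.95
tcp_pos: [0.59, 0.091, 0.0814]
eef_rot: [[-0.007, 1.0, 0.001], [1.0, 0.007, 0.0], [0.0, 0.001, -1.0]]
ft_force: [-0.8, -0.9, 0.4]
width: 0.0414
```

Emit:
servo_tool(
  deltas="1 0 0 0 0; 1 0 0 0 0; 1 0 0 0 0; 1 0 0 0 0",
)

```text
clock: 16.35
tcp_pos: [0.5898, 0.0911, 0.0809]
eef_rot: [[-0.007, 1.0, -0.0], [1.0, 0.007, 0.0], [0.0, -0.0, -1.0]]
ft_force: [0.0, -0.6, 0.1]
width: 0.0155
```

Emit:
servo_tool(
  deltas="1 0 -0.5 0 0; 1 0 -1 0 0; 1 0 -1 0 0; 1 0 -1 0 0; 1 0 -1 0 0; 1 0 -1 0 0; 1 0 -1 0 0; 1 0 -0.8 0 0; 1 0 -0.4 0 0; 1 0 -0.2 0 0; 1 0 0 0 0",
)

```text
clock: 17.45
tcp_pos: [0.5106, 0.0903, 0.0809]
eef_rot: [[-0.007, 1.0, -0.001], [1.0, 0.007, -0.0], [-0.0, -0.001, -1.0]]
ft_force: [-1.2, -4.4, 0.1]
width: 0.0157
```

Emit:
servo_tool(
  deltas="1 0 -0.1 0 0; 1 0 -0.1 0 0; 1 0 0 0 0",
)

```text
clock: 17.75
tcp_pos: [0.5097, 0.0902, 0.081]
eef_rot: [[-0.006, 1.0, 0.001], [1.0, 0.006, 0.0], [0.0, 0.001, -1.0]]
ft_force: [6.0, -4.7, -6.6]
width: 0.0157
```

Emit:
servo_tool(
  deltas="0.6 0 0.1 0 0; 0.4 0 0 0 0; 0.4 0 0 0 0; 0.4 0 0 0 0; 0.4 0 0 -2 0; 0.4 0 0 -4 0; 0.4 0 0 -4 0; 1 0 0 -3 0; 1 0 0 0 0",
)

```text
clock: 18.65
tcp_pos: [0.5114, 0.0911, 0.2146]
eef_rot: [[-0.007, 1.0, 0.006], [1.0, 0.007, 0.0], [0.0, 0.006, -1.0]]
ft_force: [0.7, 0.3, -0.5]
width: 0.0434
```

```bash
python3 plan.py 0.605 0.19 0.21 90.4 4 1; python3 - <<'E'
from h import *
A=grab("top");B=grab("side")
def ball(im,box):
    x0,y0,x1,y1=box;h=cv2.cvtColor(im["color"],cv2.COLOR_RGB2HSV)
    m=cv2.inRange(h,(0,150,70),(8,255,255));k=np.zeros_like(m);k[y0:y1,x0:x1]=m[y0:y1,x0:x1]
    M=cv2.moments(k,True); return (M["m10"]/M["m00"],M["m01"]/M["m00"]),M["m00"]
a,na=ball(A,(190,255,225,290));b,nb=ball(B,(250,310,285,345))
d1=ray(A,a)[0];d2=ray(B,b)[0];d1/=np.linalg.norm(d1);d2/=np.linalg.norm(d2)
s=np.linalg.lstsq(np.c_[d1,-d2],B["t"]-A["t"],rcond=None)[0]
p=A["t"]+s[0]*d1;q=B["t"]+s[1]*d2;print(a,na,b,nb,p,q)
save(A,"pics/t6.png")
print(ctrl.get_obs()["joint_positions"])
E
```

```text
t 18.65 at [0.5114 0.0911 0.2146] yaw 90.41 F [ 0.7  0.3 -0.5] w 0.0434
1 2.46 2.36 0.12 0.000; 1 2.46 2.36 0.12 0.000; 1 2.46 2.36 0.12 0.000; 1 2.46 2.36 0.12 0.000
(208.4915254237288, 272.9491525423729) 59.0 (268.4387755102041, 327.94897959183675) 98.0 [0.53950784 0.31451899 0.14920676] [0.54168631 0.31556137 0.14970141]
[ 18.89798281  17.58125595 -38.36042161 107.63277771  12.66252063
  58.99742956 -24.34001286]
```

Emit:
servo_tool(
  deltas="1 3 2.5 0 0; 1 3.5 2.5 0 0; 1 3.5 2.5 0 0; 1 3.5 1.8 0 0; 1 3.5 0 0 0; 1 3.5 0 0 0; 1 1.9 0 0 0; 1 0 0 0 0",
)

```text
clock: 19.55
tcp_pos: [0.5995, 0.3184, 0.2089]
eef_rot: [[-0.011, 1.0, -0.003], [1.0, 0.011, 0.001], [0.001, -0.003, -1.0]]
ft_force: [-0.2, 0.2, -0.4]
width: 0.0005
```

```bash
python3 plan.py 0.605 0.315 0.152 90.4 3 1; python3 - <<'E'
from h import *
im=grab("wrist"); save(im,"pics/w7.png")
print(ctrl.get_obs()["joint_positions"])
E
```

```text
t 19.55 at [0.5995 0.3184 0.2089] yaw 90.65 F [-0.2  0.2 -0.4] w 0.0005
1 -0.17 0.27 2.85 0.002; 1 -0.17 0.27 2.85 0.002
[ -5.94785839  34.98247152 -36.80456888  83.96206205  21.61291916
  68.37854955 -45.27489667]
```

View pics/w7.png

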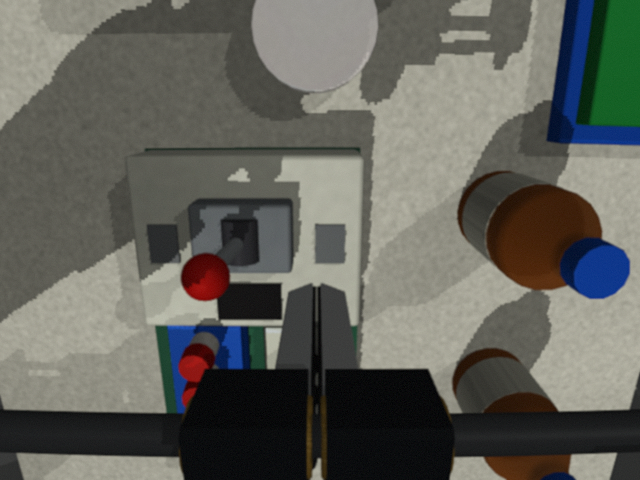

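The ball at (205,277) is left of the closed fingers, and the bottles on the right are clear. I'm descending and pushing toward -x.

Emit:
servo_tool(
  deltas="1 -0.3 0.3 2.8 0; 1 0 0 2.9 0; 1 0 -1.5 0 0; 1 0 -1.5 0 0; 1 0 -0.8 0 0; 1 0 -0.8 0 0; 1 0 -0.5 0 0; 1 0 -0.5 0 0; 1 0 0 0 0",
)

```text
clock: 20.5
tcp_pos: [0.548, 0.3117, 0.1541]
eef_rot: [[-0.007, 1.0, -0.0], [1.0, 0.007, 0.0], [0.0, -0.0, -1.0]]
ft_force: [0.1, 0.3, -0.2]
width: 0.0005
```

Emit:
servo_tool(
  deltas="1 0.2 -0.4 0 0; 1 0 -0.3 0 0; 1 0 -0.2 0 0; 1 0 0 0 0",
)

```text
clock: 20.9
tcp_pos: [0.539, 0.3138, 0.154]
eef_rot: [[-0.007, 1.0, -0.0], [1.0, 0.007, 0.0], [0.0, -0.0, -1.0]]
ft_force: [-0.6, 0.1, -0.6]
width: 0.0005
```

Emit:
servo_tool(
  deltas="1 0 -0.2 0 0; 1 0 -0.2 0 0; 1 0 0 0 0",
)

```text
clock: 21.2
tcp_pos: [0.538, 0.3135, 0.1543]
eef_rot: [[-0.005, 1.0, 0.005], [1.0, 0.005, 0.002], [0.002, 0.005, -1.0]]
ft_force: [19.1, 4.7, -11.1]
width: 0.0006
```

Emit:
servo_tool(
  deltas="1 0 1 0 0; 1 0 3 0 0; 1 0 2 -3 0; 1 0 0 -4 0; 1 0 0 -4 0; 1 0 0 0 0",
)

```text
clock: 21.8
tcp_pos: [0.5967, 0.3155, 0.2694]
eef_rot: [[-0.007, 1.0, 0.006], [1.0, 0.007, 0.004], [0.004, 0.006, -1.0]]
ft_force: [-0.0, 0.0, -0.7]
width: 0.0007
```

```bash
python3 - <<'E'
from h import *
im=grab("wrist"); save(im,"pics/w8.png")
A=grab("top");B=grab("side"); save(B,"pics/s8.png")
c=cv2.cvtColor(A["color"],cv2.COLOR_RGB2BGR)
cv2.imwrite("pics/t8.png",cv2.resize(c[225:325,180:400],None,fx=3.6,fy=3.6,interpolation=2))
c=cv2.cvtColor(B["color"],cv2.COLOR_RGB2BGR)
cv2.imwrite("pics/s8.png",cv2.resize(c[210:400,215:395],None,fx=3.1,fy=3.1,interpolation=2))
s=ctrl.get_obs();print(s["clock"],s["tcp_pos"],s["ft_force"])
E
```

```text
21.95 [0.59517119 0.3138379  0.26332852] [ 0.51160648  0.15119156 -0.24927686]
```

View pics/t8.png

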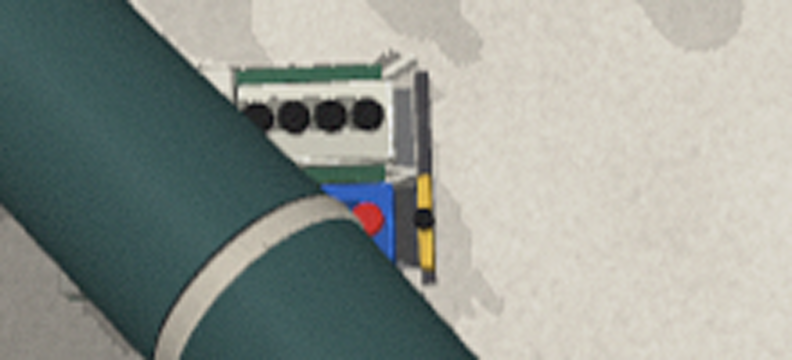

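View pics/s8.png

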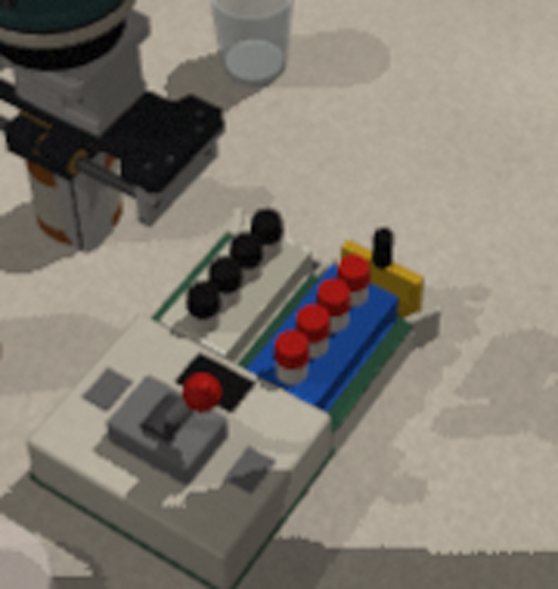

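View pics/w8.png

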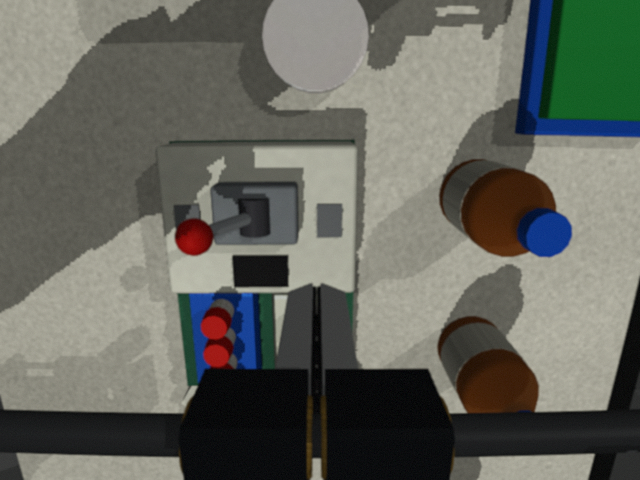

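The side view shows the blue rack home, the gate across the near lane and the lever leaning to the near side. I'll check the ball's position numerically.

```bash
python3 - <<'E'
from h import *
A=grab("wrist");B=grab("side")
def ball(im,box):
    x0,y0,x1,y1=box;h=cv2.cvtColor(im["color"],cv2.COLOR_RGB2HSV)
    m=cv2.inRange(h,(0,150,50),(8,255,255));k=np.zeros_like(m);k[y0:y1,x0:x1]=m[y0:y1,x0:x1]
    M=cv2.moments(k,True); return (M["m10"]/M["m00"],M["m01"]/M["m00"]),M["m00"]
a,na=ball(A,(165,205,225,265));b,nb=ball(B,(265,322,295,348))
d1=ray(A,a)[0];d2=ray(B,b)[0];d1/=np.linalg.norm(d1);d2/=np.linalg.norm(d2)
s=np.linalg.lstsq(np.c_[d1,-d2],B["t"]-A["t"],rcond=None)[0]
print(a,na,b,nb,A["t"]+s[0]*d1,B["t"]+s[1]*d2)
s=ctrl.get_obs();print(s["clock"],np.abs(s["qd"]).max())
E
```

```text
(194.6264258555133, 236.0351711026616) 1052.0 (279.73015873015873, 335.6111111111111) 126.0 [0.51358843 0.31442916 0.14418678] [0.51377795 0.3150304  0.14395133]
22.05 0.150587852159957
```

```bash
python3 -c "
from h import *
print(ctrl.job_done())"
```

```text
the job is handed in; nothing more can be done
None
```

I finished all four steps and handed the job in at about 22 s on the robot clock. No verdict was reported.

1. **Clearing the gate:** the white rack was in the far lane, so I gripped the gate's post and slid the gate to the far stop, where the force rose to about 11 N.
2. **Loading the blue rack:** I dragged it along the bench by its top plate into the near lane. I then pushed it home with closed fingers until it stopped firmly at about 9 N.
3. **Closing the gate:** I slid it 80 mm back to its near stop, across the loaded lane.
4. **Tipping the lever:** I pushed it to its stop on the near side.

**Last checks:**
- **Blue rack:** after the push, its rear edge was level with the white rack's.
- **Lever:** the ball measured (0.514, 0.315, 0.144) m, which puts the selector at about 0 rad.
- **White rack and gate:** the white rack looked unmoved and the gate was across the near mouth.
- **Bystanders:** the bottles, dishes and beaker that were in view stood where they were. I did not look again at the orange rack or the green-lidded box after the first pictures, but the arm kept clear of both.
- **Arm:** it was clear of everything at hand-in.

No check failed or disagreed. The one oddity was a 6–13 N upward force reading while the rack was gripped, which went away on release.

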